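# Feed a carton past the spring gate of a bench chute

## Task

Slide the small carton along the chute, past the red spring gate and into the closed end bay. With one fingertip press the yellow plate beside the chute fully down and keep it down, so that the gate stays sunk and never touches the carton, while the other finger pushes the carton from behind until it is wholly past the gate; then let go so that the gate springs up again behind it. Do not grasp or lift the carton, and leave the other things on the bench alone.

Things in the scene. Friction and masses are not known exactly. Their poses are not given: they have to be found in the camera images.
- chute: Fixed straight metal chute with a white floor. Origin: on the bench top, on the channel's centre line, at the gate. +y is the way the carton travels (at yaw 0 to the robot's left), z up, -x the robot's side. Floor 34 mm above the bench, 74 mm wide inside (x -37 to +37 mm; 2 mm more each side past the gate); walls 5 mm thick, their tops 64 mm above the bench. A 14 mm slot at y = 0 in floor and walls lets the gate through.
- inlet (a point): Middle of the floor's edge at the open inlet, 260 mm before the gate.
- bay_end (a point): Middle of the floor at the wall that closes the far end of the chute, 205 mm past the gate. The end bay is the part from the gate to this wall.
- gate (a joint): Hinge of yellow press plate and red gate bar, one rigid piece. rad: 0 = plate raised, gate closed (a spring returns it when let go); 0.36 = plate pressed down to its stop. From 0.30 up the whole gate lies below the chute floor. Pressing half-way across the plate takes about 3 N at first and 6 N at the stop, anywhere along its length; up to double that nearer the hinge.
- gate_bar (a point): Middle of the red gate bar, 8 mm thick along the chute. Closed, it slopes across the channel, its top 18 mm above the chute floor at the near wall and about 45 mm at the far wall, and blocks the carton; it sinks through the floor slot as the plate is pressed.
- plate_mid (a point): On top of the yellow press plate on the robot's side of the chute, 45 mm from its hinge, half-way along. In the chute's frame the plate spans x -116 to -50 mm, y -235 to +70 mm; hinge line along y at x = -120 mm, 43 mm above the bench. Pressed down it is level, top 46 mm above the bench (12 mm above the chute floor); raised it slopes up to the chute: 62 mm here, 71 mm at its inner edge.
- carton_center (a point): Centre of the brown cardboard carton, 130 mm long, 66 mm wide, 45 mm high, about 0.09 kg, which lies flat in the chute upstream of the gate (chute y below 0). Its length lies along the chute; its own x axis is 4 degrees off its length.
- label_roll: White label roll standing on its flat side, 99 mm across, 60 mm high; bystander. Origin at the centre of its underside.
- stapler: Red and black stapler, 68 x 149 x 44 mm; bystander. Origin at its underside.
- marker: Black felt marker lying on the bench beyond the chute, about 145 mm long, 18 mm thick; bystander. Origin at its underside.
- carton: The same carton in the chute; origin at the centre of its underside, axes as for its centre.

How it is judged:
By the outcome, as a careful person would: the job done as asked, in the order asked, and still so for the second after the job is handed in, with the robot touching nothing.
It also fails if it takes over 48 s, if anything falls off the work surface, if the arm or the gripper's body presses on something with over 40 N, if the wrist force passes 120 N, or if a joint passes its speed limit or range.

## Robot

A 6-joint arm with a two-finger parallel gripper is mounted at the origin on the work surface; the furniture and walls round the work are solid. World frame = base frame: x ahead of the robot, y to its left, z up, the work surface at z = 0. Lengths are in m, angles in degrees, forces in N, time in s.
With the tool pointing down it reaches from about 0.225 to 0.725 m from the base axis. Payload 3.1 kg.
Tool frame: the origin (TCP) lies on the mounting face of the last link; the fingertips stand env.tcp_to_tips ahead of it and the grasp point (between the pads) lies 155 mm ahead of it (env.tcp_to_tips is the distance from the TCP to the fingertips, in m); z points along the fingers, y is the line along which they close (so a half turn about z gives the same grasp; the last joint's range is limited). The gripper opens to 85 mm and grips with 20 to 120 N. Pads are 22 mm wide; open, the fingers measure 114 mm over their backs; the gripper's body (76 mm by 85 mm) begins 54 mm behind the grasp point. The pads swing forward as they close: fully open they stand 13 mm farther back than shut.
Start: joints at [-74.874, 2.75, 5.684, 92.934, 0, 82.678], TCP at [0.2, -0.485, 0.405] pointing down, gripper open.
Joint ranges: [-166.93, 166.93], [-56.73, 111.36], [-69.38, 81.34], [-121.58, 131.49], [-85.45, 84.26], [-180, 180]. Speed limits (degrees/s): [159.86, 159.86, 180, 180, 180, 180].

## Interface

Orientations are given as a 3x3 rotation matrix whose columns are the frame's x, y, z axes.
In Python, from cell import env gives the robot as it stands.
- The arm moves only by the shell command python3 -m creep 'ROWS' [FORCE]. ROWS is JSON, one flat list of numbers, 5 for each row, row after row: the closure, from 0 (fully open) to 1 (shut), then the shift along the tool's x, y, z normalised to -1 to 1, where 1 is 3 cm, then the turn about the tool's z normalised to -1 to 1, where 1 is 0.1 rad. A call has 1 to 8 rows; each row shifts and turns the commanded pose from where the row before left it, along the tool's axes as they then stand; what a row does not reach is not made up. A row lasts 1/10 s, in which the tool goes at most 50 mm and 8.59 degrees, less where a joint would pass 70% of its speed; a pose out of reach is approached as far as the arm can. A call with a number of a shift or a turn outside -1 to 1 is refused whole. A call with a gripper value outside its range is refused whole. The fingers move at their own pace and stop on an object; FORCE is the grip in N (left out, the last holds). Time passes only in rows, so rows that do not move let the fingers close. It gives the time, the measured TCP pose, the force and the opening at its end, in the units of the state.
- env.state(): the state, without advancing time (a new reading comes with each control period).
- env.get_image(name): name is "side" or "top"; returns a dict with "frame" (400x640x3 uint8, red, green, blue), "z_map" (400x640 float32, m along the optical axis (not along the pixel's ray), 0 where there is no reading), "mtx" (3x3 intrinsics, pixels), "D" ([k1, k2, p1, p2, k3] as OpenCV has them; the pictures are not rectified), "T" (4x4, takes a point from camera to world coordinates). Camera axes: x right, y up, looking along -z (the intrinsics and any distortion apply to the point x, -y, -z); pixel columns grow to the right and rows downward; lengths in m; the calibration is good to about 2 mm. A picture is of the moment at which its call begins.
- env.sign_off(): hands the job in, once; it reports no verdict.
The state is a dict: "clock": time; "joint_pos": joint angles; "dq": joint speeds; "tau": joint torques, N m; "position": TCP position; "orientation": TCP orientation; "wrist_force": force on the tool from outside, world axes, zero at the start; "torque": the same for the moment, N m; "opening": finger opening in m.
Only numpy, scipy, OpenCV 4.12 (cv2) and the standard library are available. Lean on these libraries where they do the work, as an engineer would, in place of code of your own. Each camera call takes 0.05 s, during which the arm holds its last target. There are 200 camera calls.

## Working session

There is one attempt and no reset: what is moved stays moved. The work goes in short steps, Python scripts to look and compute and a shell command to move; the robot and the scene stay as the last step left them, time stands still between calls to the robot, and variables do not carry over. Pictures are saved under pics/ and viewed, on a budget of 10 in all, crops included, one or two more only if the job needs it, and the job is handed in when it is done.

```bash
mkdir -p pics; ls; python3 - <<'E'
from cell import env
import cv2,numpy as np
print(env.tcp_to_tips, env.state())
for n in("top","side"):
    d=env.get_image(n); np.savez(f"pics/{n}0.npz",**d)
    cv2.imwrite(f"pics/{n}0.png",d["frame"][...,::-1])
    print(n,d["mtx"].round(1).tolist(),d["D"],d["T"].round(4).tolist())
E
```

```text
pics
0.1734 {'clock': 0.0, 'joint_pos': array([-7.48763376e+01,  2.79083992e+00,  5.59033533e+00,  9.29317438e+01,
        3.49778938e-03,  8.26762652e+01]), 'dq': array([-0.03933796,  0.06688454,  0.10772643, -0.00328926,  0.0134019 ,
        0.03870058]), 'tau': array([ 4.69196675e-04, -3.38782275e+01,  3.20014787e+01,  2.04332499e-02,
        2.43482091e-04,  4.61116628e-06]), 'position': array([ 0.20039397, -0.48502527,  0.40352413]), 'orientation': array([[ 9.24230605e-01,  3.81834379e-01, -5.43275073e-04],
       [ 3.81834600e-01, -9.24227949e-01,  2.24415275e-03],
       [ 3.54784663e-04, -2.28155587e-03, -9.99997334e-01]]), 'wrist_force': array([-0.10152884,  0.12138905, -0.44233277]), 'torque': array([-0.04055959,  0.01676715, -0.00798558]), 'opening': 0.0855264864421411}
top [[407.1, 0.0, 325.0], [0.0, 407.1, 200.1], [0.0, 0.0, 1.0]] [-0.04046152  0.          0.          0.          0.        ] [[0.0293, 0.9734, -0.2272, 0.2552], [-0.9996, 0.0299, -0.0006, 0.0138], [0.0062, 0.2271, 0.9739, 1.0226], [0.0, 0.0, 0.0, 1.0]]
side [[439.3, 0.0, 316.1], [0.0, 439.3, 205.2], [0.0, 0.0, 1.0]] [-0.11870429  0.          0.          0.          0.        ] [[0.8462, -0.4459, 0.2917, 0.8223], [0.5328, 0.7159, -0.4513, -0.4934], [-0.0076, 0.5373, 0.8434, 1.0242], [0.0, 0.0, 0.0, 1.0]]
```

View pics/top0.png

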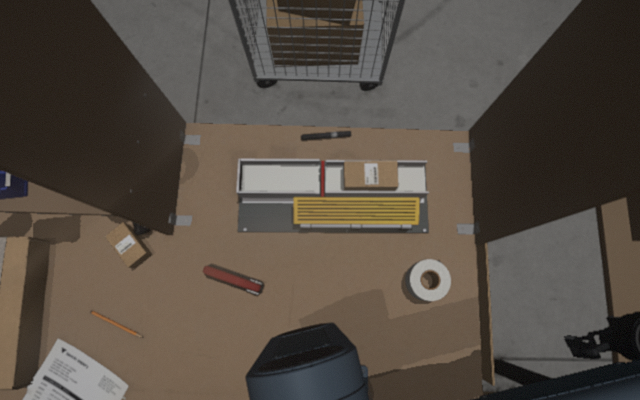

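View pics/side0.png

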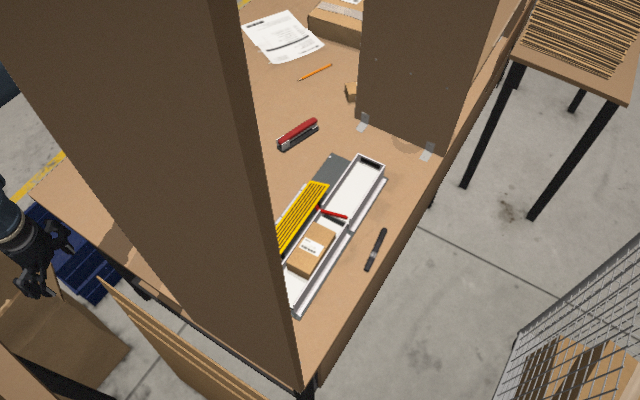

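The top view shows the chute running from the inlet (right, about col 427) to the closed end (col 238). The gate is at col 322, the carton at cols 343–398, rows 161–188, and the plate on the robot's side. A tall panel stands at col 470–480, between the arm and the chute.

```bash
cat > h.py <<'E'
import numpy as np,cv2
def cloud(d):
    h,w=d["z_map"].shape
    u,v=np.meshgrid(np.arange(w),np.arange(h))
    p=cv2.undistortPoints(np.stack([u,v],-1).reshape(-1,1,2).astype(np.float64),d["mtx"],d["D"]).reshape(h,w,2)
    z=d["z_map"].astype(float)
    P=np.stack([p[...,0]*z,-p[...,1]*z,-z,np.ones_like(z)],-1)@d["T"].T
    P=P[...,:3]; P[z==0]=np.nan
    return P
def ray(d,u,v,h):
    p=cv2.undistortPoints(np.array([[[u,v]]],float),d["mtx"],d["D"])[0,0]
    r=d["T"][:3,:3]@[p[0],-p[1],-1]; o=d["T"][:3,3]
    return o+r*(h-o[2])/r[2]
E
python3 - <<'E'
from h import *
np.set_printoptions(precision=3,suppress=True)
d=dict(np.load("pics/top0.npz"));P=cloud(d)
for n,u,v in [("bench",360,260),("floorIn",410,178),("floorBay",280,178),("carton",350,174),("carton",392,174),("plate",356,211),("plateR",412,211),("roll",415,280),("panel",500,180),("panel",476,200),("panelbot",485,235),("flapL",160,200),("low",488,320)]:
    print(n,u,v,P[v,u])
X,Y,Z=P[...,0],P[...,1],P[...,2]
f=d["frame"].astype(int)
m=(Z>.069)&(Z<.09)&(X>.2)&(X<.45)&(Y>-.35)&(Y<.3)
b=m&(f[...,0]-f[...,2]>20)&(f[...,0]<220)
for nm,mm in [("red",m&(f[...,0]>2*f[...,1])),("box",(Z>.074)&(Z<.085)&(np.arange(640)[None]>335)&(np.arange(640)[None]<405)&(np.arange(400)[:,None]>150)&(np.arange(400)[:,None]<195)),]:
    q=P[mm]; print(nm,len(q),q.min(0),q.max(0)); print(cv2.minAreaRect(q[:,:2].astype(np.float32)*1000))
t=(Z>.1)&(X>0.05)&(X<.6)&(abs(Y)<.6)
# tall things by y
for y in np.arange(-.55,.55,.05):
    s=t&(Y>y)&(Y<y+.05)
    if s.sum()>5: print(round(y,2),s.sum(),"x",X[s].min(),X[s].max(),"zmax",Z[s].max())
big=cv2.resize(d["frame"][110:320,170:500],None,fx=2.4,fy=2.4,interpolation=cv2.INTER_CUBIC)
cv2.imwrite("pics/crop0.png",big[...,::-1])
E
```

```text
bench 360 260 [ 0.343 -0.077  0.001]
floorIn 410 178 [ 0.549 -0.199  0.037]
floorBay 280 178 [0.54  0.13  0.032]
carton 350 174 [ 0.542 -0.044  0.08 ]
carton 392 174 [ 0.545 -0.146  0.08 ]
plate 356 211 [ 0.455 -0.061  0.06 ]
plateR 412 211 [ 0.46  -0.197  0.058]
roll 415 280 [ 0.295 -0.202  0.058]
panel 500 180 [ 0.509 -0.366  0.176]
panel 476 200 [ 0.5   -0.368  0.026]
panelbot 485 235 [ 0.403 -0.366  0.075]
flapL 160 200 [0.457 0.397 0.107]
low 488 320 [ 0.201 -0.427 -0.087]Traceback (most recent call last):
  File "<stdin>", line 11, in <module>
    return umr_minimum(a, axis, None, out, keepdims, initial, where)
ValueError: zero-size array to reduction operation minimum which has no identity
```

```bash
python3 - <<'E'
from h import *
np.set_printoptions(precision=3,suppress=True)
d=dict(np.load("pics/top0.npz"));P=cloud(d)
X,Y,Z=P[...,0],P[...,1],P[...,2]
f=d["frame"].astype(int)
c,r=np.arange(640)[None],np.arange(400)[:,None]
box=(Z>.074)&(Z<.085)&(c>335)&(c<405)&(r>150)&(r<195)
print("box",cv2.minAreaRect(P[box][:,:2].astype(np.float32)*1000))
red=(f[...,0]>1.8*f[...,1])&(c>310)&(c<335)&(r>150)&(r<200)
q=P[red];print("red",len(q),q.mean(0),q.min(0),q.max(0))
t=(Z>.12)&(X>0.05)&(X<.7)&(abs(Y)<.6)
for y in np.arange(-.55,.55,.05):
    s=t&(Y>y)&(Y<y+.05)
    if s.sum()>5: print(round(y,2),s.sum(),"x",X[s].min(),X[s].max(),"zmax",Z[s].max())
ch=(Z>.055)&(Z<.072)&(f.min(-1)>150)&(r>150)&(r<202)&(c>230)&(c<435)
pl=(f[...,0]>1.5*f[...,2]+40)&(f[...,1]>100)&(r>190)&(r<230)&(c>280)&(c<430)
for n,m in(("rims",ch),("plate",pl)):
    q=P[m];q=q[~np.isnan(q[:,0])];print(n,len(q),q.min(0),q.max(0),cv2.minAreaRect(q[:,:2].astype(np.float32)*1000))
big=cv2.resize(d["frame"][140:240,225:440],None,fx=3.7,fy=3.7,interpolation=cv2.INTER_CUBIC)
cv2.imwrite("pics/crop0.png",big[...,::-1])
E
```

```text
box ((544.4286499023438, -93.85873413085938), (67.47505187988281, 129.62071228027344), 1.9757325649261475)
red 104 [0.534 0.023 0.063] [0.495 0.02  0.048] [0.574 0.027 0.078]
-0.55 92 x 0.21188911393934845 0.23935678719780132 zmax 0.306364908136482
-0.5 1077 x 0.16552207425035537 0.23814680279212944 zmax 0.4176495373883554
-0.45 1091 x 0.16152726987591898 0.21369529693146166 zmax 0.4180293505126851
-0.4 27682 x 0.38948558958733015 0.6999918751923637 zmax 0.6093140665299914
-0.3 539 x 0.18650736120283626 0.2013950845524371 zmax 0.6718661260007895
-0.25 2046 x 0.17497711523083642 0.19320911540058927 zmax 0.678497301376243
-0.2 1056 x 0.16696447078435972 0.1804871209400415 zmax 0.665398311588957
-0.15 122 x 0.16045723691984887 0.1675679825316233 zmax 0.6328295311411756
-0.05 1682 x 0.1630062913690231 0.20781891233757788 zmax 0.6601161512260154
0.0 3714 x 0.16952434821092333 0.20540360928536217 zmax 0.6692668920607887
0.05 1917 x 0.16097771002892225 0.19219135635036028 zmax 0.6636752392808761
0.1 17 x 0.17342299003323722 0.17531274495151872 zmax 0.3374763019998235
0.35 28797 x 0.38928527703419913 0.699941086344344 zmax 0.6316775356148685
0.4 697 x 0.3889115031361315 0.6943601956826422 zmax 0.6178704558944255
0.45 251 x 0.39262785127283495 0.4160946503484385 zmax 0.2658423648203887
0.5 460 x 0.39250137737835844 0.4348188028943872 zmax 0.266083070570184
rims 78 [ 0.495 -0.024  0.059] [0.582 0.231 0.067] ((539.4082641601562, 104.0331039428711), (84.55802917480469, 254.70440673828125), 0.8439103960990906)
plate 2068 [ 0.424 -0.213  0.002] [0.501 0.089 0.074] ((464.9068603515625, -61.868011474609375), (76.46011352539062, 301.630615234375), 1.211734414100647)
```

View pics/crop0.png

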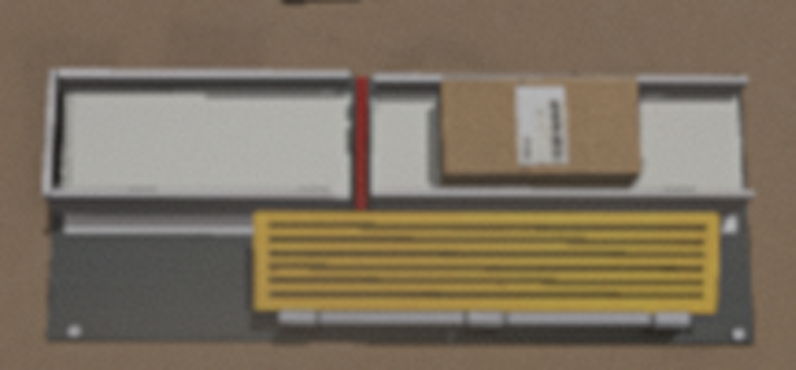

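```bash
python3 - <<'E'
from h import *
np.set_printoptions(precision=4,suppress=True)
d=dict(np.load("pics/top0.npz"))
c=lambda u,v,h:ray(d,225+u/3.7,140+v/3.7,h)[:2]
a,b,e,f=c(50,70,.064),c(44,197,.064),c(747,78,.064),c(752,193,.064)
print(a,b,e,f)
far,near=(a+e)/2,(b+f)/2
L=(a+b)/2;R=(e+f)/2
print("L",L,"R",R,"yaw",np.degrees(np.arctan2(-(L-R)[0],(L-R)[1])),"len",np.linalg.norm(L-R))
print("edge yaw",[np.degrees(np.arctan2(-(p-q)[0],(p-q)[1])) for p,q in((a,e),(b,f))])
print("gate",c(361,140,.064))
print("carton", [c(u,v,.079) for u,v in((441,81),(443,174),(638,174),(639,82))])
# plate edges
print("plate",[c(u,v,z) for u,v,z in((255,213,.071),(720,213,.071),(252,311,.045),(716,311,.045))])
E
```

```text
[0.577  0.2317] [0.4893 0.2288] [ 0.5861 -0.2358] [ 0.5064 -0.2368]
L [0.5332 0.2302] R [ 0.5463 -0.2363] yaw 1.6091036622273558 len 0.46673572455800616
edge yaw [np.float64(1.1166057576605875), np.float64(2.1034024603278336)]
gate [0.5346 0.0219]
carton [array([ 0.5723, -0.0296]), array([ 0.509, -0.032]), array([ 0.5129, -0.1588]), array([ 0.5758, -0.1602])]
plate [array([0.4811, 0.0892]), array([ 0.4905, -0.2136]), array([0.4211, 0.0901]), array([ 0.4302, -0.2156])]
```

The top-view numbers agree with each other. The gate origin is at about (0.537, 0.022) with the chute yawed +1.7°, and the carton's rear end is at chute y ≈ -0.182. First move: turn the tool in place so its y axis lies across the chute, with the fingers at about 60 mm.

```bash
python3 -m creep '[0.3,0,0,0,-1, 0.3,0,0,0,-1, 0.3,0,0,0,-1, 0.3,0,0,0,-1, 0.3,0,0,0,-1, 0.3,0,0,0,-1, 0.3,0,0,0,-1, 0.3,0,0,0,-1]'; python3 -m creep '[0.3,0,0,0,-1, 0.3,0,0,0,-1, 0.3,0,0,0,-1, 0.3,0,0,0,-1, 0.3,0,0,0,-0.08, 0.3,0,0,0,0]'; python3 -c "
from cell import env;print(env.state()['joint_pos'])"
```

```text
clock: 0.9
position: [0.2004, -0.4851, 0.404]
orientation: [[0.366, 0.931, -0.0], [0.931, -0.366, 0.001], [0.001, -0.001, -1.0]]
wrist_force: [0.4, -0.8, 0.1]
opening: 0.0595
clock: 1.5
position: [0.2004, -0.4851, 0.4042]
orientation: [[-0.027, 1.0, -0.0], [1.0, 0.027, 0.001], [0.001, -0.0, -1.0]]
wrist_force: [-0.0, 0.8, 0.6]
opening: 0.0593
[-7.48757729e+01  2.76737130e+00  5.64774233e+00  9.29334424e+01
  5.39677153e-04  1.35689486e+01]
```

```bash
python3 -m creep '[0.3,0.9,0.2,0,0, 0.3,0.9,0.2,0,0, 0.3,0.9,0.2,0,0, 0.3,0.9,0.2,0,0, 0.3,0.9,0.2,0,0, 0.3,0.9,0.2,0,0, 0.3,0.9,0.2,0,0, 0.3,0.9,0.2,0,0]'; python3 -m creep '[0.3,0.9,0.5,0,0, 0.3,0.9,0.5,0,0, 0.3,0.5,0.9,0,0, 0.3,0.1,0.9,0,0, 0.3,0.1,0.9,0,0, 0.3,0,0.9,0,0, 0.3,0,0.9,0,0, 0.3,0,0,0,0]'
```

```text
clock: 2.3
position: [0.2422, -0.2668, 0.4046]
orientation: [[-0.027, 1.0, 0.0], [1.0, 0.027, -0.0], [-0.0, 0.0, -1.0]]
wrist_force: [0.4, 0.3, 0.2]
opening: 0.0599
clock: 3.1
position: [0.407, -0.188, 0.4038]
orientation: [[-0.03, 1.0, -0.0], [1.0, 0.03, 0.001], [0.001, 0.0, -1.0]]
wrist_force: [-0.2, -0.0, -0.4]
opening: 0.0596
```

```bash
python3 -m creep '[0.3,0,0.82,0,0, 0.3,0,0.82,0,0, 0.3,0,0.82,0,0, 0.3,0,0.82,0,0, 0.3,0,0,1,0, 0.3,0,0,1,0, 0.3,0,0,1,0, 0.3,0,0,0,0]'; python3 - <<'E'
from cell import env
from h import *
for n in("top","side"):
    d=env.get_image(n); np.savez(f"pics/{n}1.npz",**d)
    im=d["frame"][130:260,280:480] if n=="top" else d["frame"][120:320,240:440]
    cv2.imwrite(f"pics/{n}1.png",cv2.resize(im,None,fx=3,fy=3,interpolation=2)[...,::-1])
E
```

```text
clock: 3.9
position: [0.5009, -0.1845, 0.3093]
orientation: [[-0.028, 1.0, -0.01], [1.0, 0.028, 0.005], [0.005, -0.01, -1.0]]
wrist_force: [-1.2, 0.9, -0.0]
opening: 0.0595
```

View pics/side1.png

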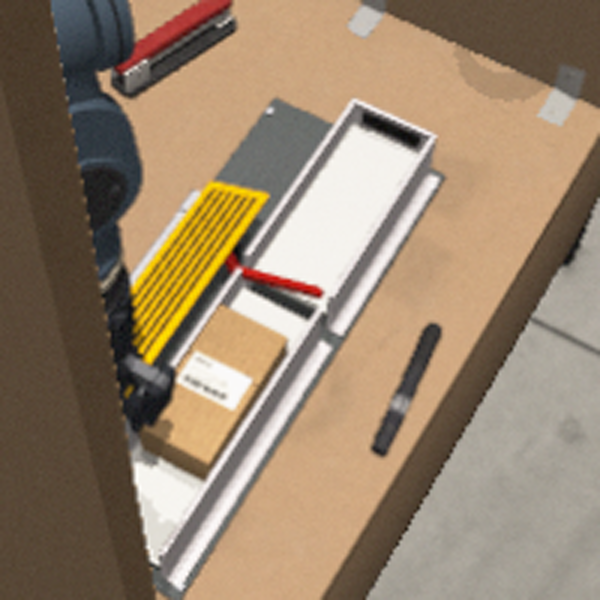

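View pics/top1.png

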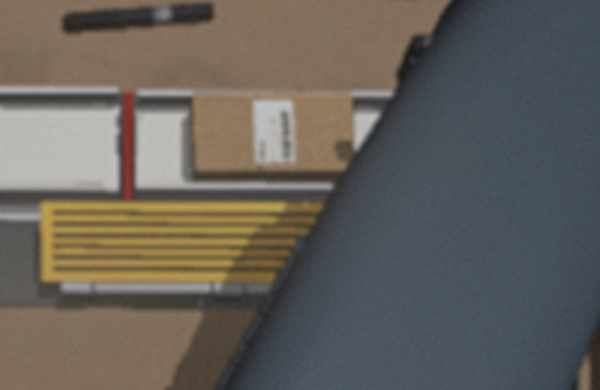

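```bash
python3 - <<'E'
from h import *
np.set_printoptions(precision=3,suppress=True)
d=dict(np.load("pics/side1.npz"));P=cloud(d);f=d["frame"].astype(int)
P=P.reshape(-1,3);f=f.reshape(-1,3)
m=(P[:,2]>.1)&(P[:,2]<.26)&(P[:,0]>.4)&(P[:,0]<.62)&(P[:,1]>-.27)&(P[:,1]<-.1)
q=P[m];print(len(q))
for z in np.arange(.1,.26,.01):
    s=q[(q[:,2]>=z)&(q[:,2]<z+.01)]
    if len(s):print(round(z,2),len(s),s.min(0)[:2],s.max(0)[:2])
E
```

```text
387
0.14 2 [ 0.539 -0.193] [ 0.54  -0.189]
0.15 11 [ 0.538 -0.195] [ 0.547 -0.187]
0.16 11 [ 0.539 -0.194] [ 0.546 -0.186]
0.17 6 [ 0.54  -0.194] [ 0.548 -0.188]
0.18 13 [ 0.534 -0.198] [ 0.549 -0.175]
0.19 56 [ 0.535 -0.197] [ 0.566 -0.173]
0.2 33 [ 0.53  -0.196] [ 0.568 -0.173]
0.21 32 [ 0.532 -0.196] [ 0.569 -0.174]
0.22 20 [ 0.555 -0.196] [ 0.57  -0.171]
0.23 38 [ 0.538 -0.196] [ 0.572 -0.171]
0.24 139 [ 0.539 -0.197] [ 0.571 -0.171]
0.25 26 [ 0.539 -0.195] [ 0.544 -0.174]
```

```bash
python3 -m creep '[0.3,0,0,0.8,0, 0.3,0,0,0.8,0, 0.3,0,0,0.8,0, 0.3,0,0,0,0]'; python3 -m creep '[0.3,0,0,0.3,0, 0.3,0,0,0,0]';python3 -m creep '[0.3,0,0,0.2,0, 0.3,0,0,0,0]';python3 -m creep '[0.3,0,0,0.2,0, 0.3,0,0,0,0]'
```

```text
clock: 4.4
position: [0.5025, -0.1851, 0.2418]
orientation: [[-0.028, 1.0, -0.003], [1.0, 0.028, 0.001], [0.001, -0.003, -1.0]]
wrist_force: [-0.3, -0.6, 0.6]
opening: 0.0598
clock: 4.6
position: [0.5038, -0.1857, 0.2351]
orientation: [[-0.029, 1.0, 0.002], [1.0, 0.029, -0.001], [-0.001, 0.002, -1.0]]
wrist_force: [0.9, -0.2, -0.1]
opening: 0.06
clock: 4.8
position: [0.5044, -0.1858, 0.2295]
orientation: [[-0.029, 1.0, 0.004], [1.0, 0.029, -0.002], [-0.002, 0.004, -1.0]]
wrist_force: [1.4, 0.3, 4.0]
opening: 0.0596
clock: 5.0
position: [0.5046, -0.1858, 0.2235]
orientation: [[-0.029, 1.0, 0.005], [1.0, 0.029, -0.002], [-0.002, 0.005, -1.0]]
wrist_force: [2.8, 0.0, 5.6]
opening: 0.0597
```

```bash
for i in 1; do python3 -m creep '[0.3,0,0,0.1,0, 0.3,0,0,0,0]';python3 -m creep '[0.3,0,0,0.1,0, 0.3,0,0,0,0]';python3 -m creep '[0.3,0,0,0.1,0, 0.3,0,0,0,0]'; done
```

```text
clock: 5.2
position: [0.5047, -0.1857, 0.2206]
orientation: [[-0.029, 1.0, 0.005], [1.0, 0.029, -0.002], [-0.002, 0.005, -1.0]]
wrist_force: [4.1, 1.0, 5.9]
opening: 0.0599
clock: 5.4
position: [0.5049, -0.1857, 0.2178]
orientation: [[-0.029, 1.0, 0.006], [1.0, 0.029, -0.002], [-0.002, 0.006, -1.0]]
wrist_force: [3.8, 0.3, 5.6]
opening: 0.0595
clock: 5.6
position: [0.505, -0.1858, 0.215]
orientation: [[-0.029, 1.0, 0.006], [1.0, 0.029, -0.002], [-0.002, 0.006, -1.0]]
wrist_force: [4.6, 1.2, 5.4]
opening: 0.0599
```

```bash
python3 -m creep '[0.3,0,0,0.07,0, 0.3,0,0,0,0]';python3 -m creep '[0.3,0,0,0.07,0, 0.3,0,0,0,0]'; python3 - <<'E'
from cell import env
from h import *
for n in("top","side"):
    d=env.get_image(n); np.savez(f"pics/{n}2.npz",**d)
im=d["frame"][140:300,260:420]
cv2.imwrite("pics/side2.png",cv2.resize(im,None,fx=3.7,fy=3.7,interpolation=2)[...,::-1])
E
```

```text
clock: 5.8
position: [0.5051, -0.1857, 0.2142]
orientation: [[-0.029, 1.0, 0.007], [1.0, 0.029, -0.002], [-0.002, 0.007, -1.0]]
wrist_force: [2.5, 0.6, 9.7]
opening: 0.0601
clock: 6.0
position: [0.5051, -0.1857, 0.2139]
orientation: [[-0.029, 1.0, 0.007], [1.0, 0.029, -0.002], [-0.002, 0.007, -1.0]]
wrist_force: [0.5, 2.1, 17.3]
opening: 0.0598
```

View pics/side2.png

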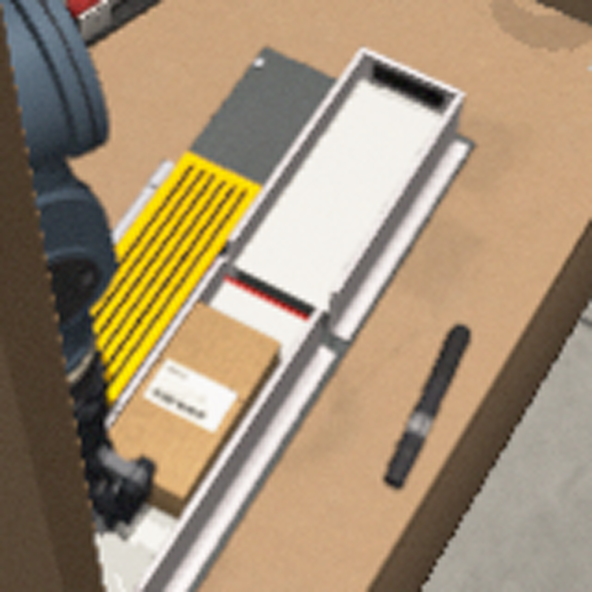

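The stop is reached (force rose to 17 N), and the picture shows the gate sunk: the red bar is only visible inside the slot (crop 225–310, 280–315). The finger stands behind the carton. Now I push.

```bash
python3 -m creep '[0.3,0.2,0,0,0, 0.3,0.3,0,0,0, 0.3,0.3,0,0,0, 0.3,0.3,0,0,0, 0.3,0.2,0,0,0, 0.3,0,0,0,0]'; python3 - <<'E'
from cell import env
from h import *
np.set_printoptions(precision=3,suppress=True)
d=env.get_image("side"); np.savez("pics/side3.npz",**d)
P=cloud(d).reshape(-1,3);f=d["frame"].reshape(-1,3).astype(int)
m=(P[:,2]>.072)&(P[:,2]<.086)&(abs(P[:,0]-.54)<.05)&(abs(P[:,1])<.2)&(f[:,0]>110)
q=P[m][:,:2];print(q.min(0),q.max(0),cv2.minAreaRect((q*1000).astype(np.float32)))
E
```

```text
clock: 6.7
position: [0.5045, -0.1494, 0.2141]
orientation: [[-0.028, 1.0, 0.008], [1.0, 0.028, -0.013], [-0.014, 0.007, -1.0]]
wrist_force: [0.6, -8.1, 14.3]
opening: 0.0595
[ 0.516 -0.14 ] [ 0.584 -0.009] ((549.764404296875, -74.75621795654297), (66.63545989990234, 131.2347412109375), 1.1239601373672485)
```

```bash
python3 -m creep '[0.3,0.3,0,0,0, 0.3,0.3,0,0,0, 0.3,0.3,0,0,0, 0.3,0.3,0,0,0, 0.3,0.3,0,0,0, 0.3,0.3,0,0,0, 0.3,0.3,0,0,0, 0.3,0.3,0,0,0]'; python3 - <<'E'
from cell import env
from h import *
np.set_printoptions(precision=3,suppress=True)
d=env.get_image("side"); np.savez("pics/side4.npz",**d)
P=cloud(d).reshape(-1,3);f=d["frame"].reshape(-1,3).astype(int)
m=(P[:,2]>.072)&(P[:,2]<.086)&(abs(P[:,0]-.54)<.05)&(abs(P[:,1])<.2)&(f[:,0]>110)
q=P[m][:,:2];print(q.min(0),q.max(0),cv2.minAreaRect((q*1000).astype(np.float32)))
E
```

```text
clock: 7.55
position: [0.5028, -0.0781, 0.2143]
orientation: [[-0.027, 1.0, 0.009], [1.0, 0.027, -0.015], [-0.016, 0.008, -1.0]]
wrist_force: [0.4, -11.4, 14.8]
opening: 0.0598
[ 0.513 -0.069] [0.582 0.062] ((548.2626342773438, -4.154945373535156), (67.22635650634766, 132.1087646484375), 1.849555253982544)
```

```bash
python3 -m creep '[0.3,0.3,0,0,0, 0.3,0.3,0,0,0, 0.3,0.3,0,0,0, 0.3,0.3,0,0,0, 0.3,0.3,0,0,0, 0.3,0.3,0,0,0, 0.3,0.3,0,0,0, 0.3,0.3,0,0,0]'; python3 -m creep '[0.3,0.3,0,0,0, 0.3,0.3,0,0,0, 0.3,0.3,0,0,0, 0.3,0.3,0,0,0, 0.3,0.3,0,0,0, 0.3,0,0,0,0]';python3 - <<'E'
from cell import env
from h import *
np.set_printoptions(precision=3,suppress=True)
d=env.get_image("side"); np.savez("pics/side5.npz",**d)
P=cloud(d).reshape(-1,3);f=d["frame"].reshape(-1,3).astype(int)
m=(P[:,2]>.072)&(P[:,2]<.086)&(abs(P[:,0]-.54)<.05)&(abs(P[:,1])<.25)&(f[:,0]>110)
q=P[m][:,:2];print(q.min(0),q.max(0),cv2.minAreaRect((q*1000).astype(np.float32)))
im=d["frame"][120:280,270:430]
cv2.imwrite("pics/side5.png",cv2.resize(im,None,fx=3.7,fy=3.7,interpolation=2)[...,::-1])
E
```

```text
clock: 8.4
position: [0.5009, -0.0059, 0.2143]
orientation: [[-0.027, 1.0, 0.01], [1.0, 0.027, -0.015], [-0.015, 0.009, -1.0]]
wrist_force: [0.4, -13.0, 16.8]
opening: 0.0595
clock: 9.0
position: [0.4995, 0.0402, 0.2143]
orientation: [[-0.028, 1.0, 0.01], [1.0, 0.028, -0.012], [-0.012, 0.01, -1.0]]
wrist_force: [1.2, -10.5, 18.0]
opening: 0.06
[0.513 0.051] [0.579 0.182] ((546.0782470703125, 116.36080169677734), (131.5076141357422, 66.43685913085938), 89.95671844482422)
```

View pics/side5.png

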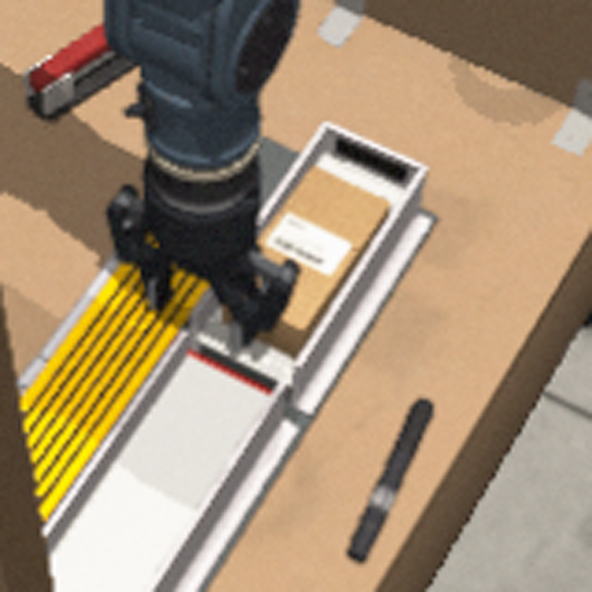

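The carton is wholly past the slot, with its rear end at y ≈ 0.051 against the gate at 0.022. I'll draw the finger back clear of the gate with the plate still down, then lift.

```bash
python3 -m creep '[0.3,-0.2,0,0,0, 0.3,-0.4,0,0,0, 0.3,-0.4,0,0,0, 0.3,-0.4,0,0,0, 0.3,-0.4,0,0,0, 0.3,-0.4,0,0,0, 0.3,0,0,0,0]'; python3 -m creep '[0.3,0,0,-0.2,0, 0.3,0,0,-0.2,0, 0.3,0,0,-0.2,0, 0.3,0,0,-0.3,0, 0.3,0,0,-0.5,0, 0.3,0,0,-0.8,0, 0.3,0,0,-0.8,0, 0.3,0,0,-0.8,0]'; python3 -m creep '[0.3,0,0,-0.8,0, 0.3,0,-0.5,-0.8,0, 0.3,0,-0.8,-0.5,0, 0.3,0,-0.8,0,0, 0.3,0,-0.8,0,0, 0.3,0,-0.8,0,0, 0.3,0,0,0,0]'; python3 - <<'E'
from cell import env
from h import *
np.set_printoptions(precision=3,suppress=True)
d=env.get_image("side")
P=cloud(d).reshape(-1,3);f=d["frame"].reshape(-1,3).astype(int)
m=(P[:,2]>.072)&(P[:,2]<.086)&(abs(P[:,0]-.54)<.05)&(abs(P[:,1])<.25)&(f[:,0]>110)&(f[:,1]>70)
q=P[m][:,:2];print(q.min(0),q.max(0),cv2.minAreaRect((q*1000).astype(np.float32)))
im=d["frame"][110:280,260:430]
cv2.imwrite("pics/side6.png",cv2.resize(im,None,fx=3.5,fy=3.5,interpolation=2)[...,::-1])
E
```

```text
clock: 9.75
position: [0.5008, -0.0219, 0.2142]
orientation: [[-0.029, 1.0, 0.009], [1.0, 0.029, 0.009], [0.008, 0.009, -1.0]]
wrist_force: [0.7, 10.6, 19.7]
opening: 0.0596
clock: 10.55
position: [0.4979, -0.0237, 0.3223]
orientation: [[-0.029, 1.0, -0.003], [1.0, 0.029, -0.001], [-0.001, -0.003, -1.0]]
wrist_force: [0.1, 1.2, -0.0]
opening: 0.0601
clock: 11.25
position: [0.3853, -0.0267, 0.385]
orientation: [[-0.028, 1.0, -0.003], [1.0, 0.028, -0.001], [-0.001, -0.003, -1.0]]
wrist_force: [0.4, 0.4, -0.7]
opening: 0.0598
[0.512 0.024] [0.58  0.181] ((546.20703125, 102.38459777832031), (68.04474639892578, 156.5506591796875), 0.35513409972190857)
```

View pics/side6.png

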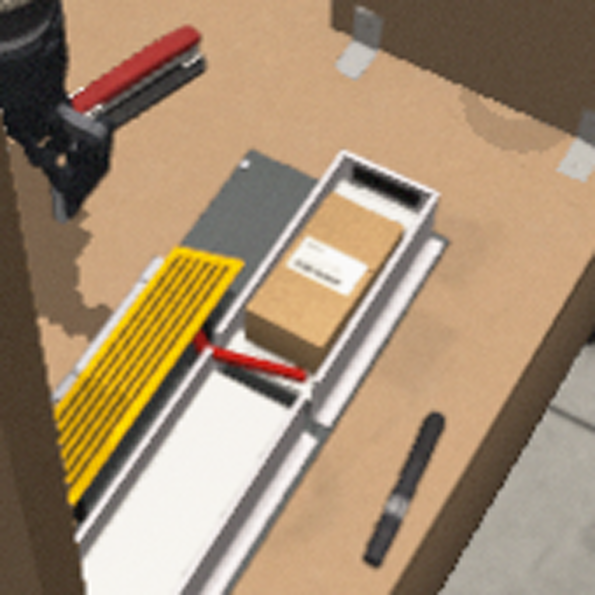

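The gate is up again behind the carton (red bar from crop (205,345) to (305,378)), the carton lies flat in the bay, and the robot is clear of everything.

```bash
python3 -c "
from cell import env;print(env.sign_off())"
```

```text
the job is handed in; nothing more can be done
None
```

The carton is in the end bay, the gate is closed behind it, and the job is handed in at about 11.3 s.

**What I did:** One fingertip pressed the yellow plate to its stop, at about 17 N, and held it there. The other finger pushed the carton along the chute from behind. I then drew the finger back clear of the slot with the plate still down, and lifted off.

**Last checks:**
- **Carton:** its rear end was about 29 mm past the gate centre line by the side camera. It lay flat and was never gripped or lifted.
- **Gate:** the camera showed it sunk before the push and again once the carton was past, and raised behind the carton after I let go. During the push itself I went by the plate force (14–18 N) and a steady tool height.
- **Robot:** it ended clear of everything, with wrist force near zero. The highest readings were about 20 N downward and 13 N along the chute.
- **Other things:** the marker and stapler show no sign of having moved. The label roll was out of view in the last picture, but the arm passed well above it.

No check failed. The last automatic carton outline came out too long (157 mm) because it took in the red gate bar, so the 29 mm comes from the measurement just before I drew the finger back. The last picture shows a gap there too.

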